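# Find the socket that fits the axle nut

### The job

Find out which of the two big sockets in the parts tray fits the axle nut on the wheel hub by trying them, lined up with the hexagon and without forcing. Push the one that fits fully home on the nut and finish still gripping it there; stand any socket that does not fit back upright in the tray, leave the small socket in the tray, and leave the bearing, bolt, oil can and spanner where they are.

Things in the scene. Friction and masses are not known exactly. Their poses are not given: they have to be found in the camera images.
- hub: Dark steel wheel hub, fixed to the bench, axis upright, 132 mm in diameter, flange top 36 mm high, with a bright steel washer (56 mm in diameter, top 45 mm above the bench) and the axle nut in its middle. Origin: centre of its underside, on the bench.
- nut_seat (a point): Foot of the hub's axle nut, on its axis, at the washer's top; z up, x square to a pair of nut flats (others every 60 deg). Nut: steel, fixed, 30 mm across flats, 16 mm high, top 3 mm chamfered; its 20 mm stud ends 21 mm above this point. A fitting socket comes home with its mouth on the washer, its centre 26 mm above this point; a too small one stops on the nut, some 14 mm higher.
- socket_a_center (a point): One of two sockets alike outside: steel hexagonal tube 44 mm across flats (51 over corners), 52 mm tall, 0.25-0.45 kg, opening down, closed top with a 13 mm square hole. Hidden hexagon opening, flats parallel to the outer ones, 36 mm deep: 27 mm across flats in one socket, 33 in the other. Point: its centre, 26 mm above the mouth; z up, x square to a pair of flats (others every 60 deg).
- socket_b_center (a point): Other of two sockets alike outside: steel hexagonal tube 44 mm across flats (51 over corners), 52 mm tall, 0.25-0.45 kg, opening down, closed top with a 13 mm square hole. Hidden hexagon opening, flats parallel to the outer ones, 36 mm deep: 27 mm across flats in one socket, 33 in the other. Point: its centre, 26 mm above the mouth; z up, x square to a pair of flats (others every 60 deg).
- socket_small_center (a point): A visibly smaller socket of the same style, 30 mm across flats outside and 45 mm tall, opening (down) 21 mm: plainly too small for the nut. This point is its centre, 22.5 mm above its mouth; z up out of the top.
- tray: Shallow painted steel parts tray, fixed on the bench, 170 mm (x) by 310 mm (y), rim 13 mm high, walls and floor 4 mm thick. Origin: centre of its underside. The three sockets stand in a row along its y at x of about -30 mm, some 90 mm apart, in any order; the bearing and bolt stand at x of about +50 mm.
- bearing: Bystander: steel bearing ring lying flat in the tray, 42 mm in diameter, 13 mm high. Origin: centre of its underside.
- bolt: Bystander: steel bolt standing on its 24 mm hexagon head in the tray, shank up, 44 mm high. Origin: centre of its underside.
- oil_can: Bystander: upright metal can on the bench, 60 mm in diameter, 100 mm high. Origin: centre of its underside.
- spanner: Bystander: 200 mm spanner lying on the bench along its x. Origin: on its underside, near the middle.
Not all that is in view belongs to the job. What is shaped like the part that bears socket_b_center but orange is not meant.

How it is judged:
By the outcome, as a careful person would: the job done as asked, in the order asked, and still so for the second after the job is handed in, while the arm keeps its last pose, push and grip.
It also fails if it takes over 72 s, if anything falls off the work surface, if the arm or the gripper's body presses on something with over 40 N, if the wrist force passes 120 N, or if a joint passes its speed limit or range.

### The arm

A 6-joint arm with a two-finger parallel gripper is mounted at the origin on the work surface. World frame = base frame: x ahead of the robot, y to its left, z up, the work surface at z = 0. Lengths are in mm, angles in rad, forces in N, time in s.
With the tool pointing down it reaches from about 350 to 775 mm from the base axis. Payload 7.3 kg.
Tool frame: the origin (TCP) lies between the finger pads; the fingertips stand 22 mm ahead of it and the grasp point (between the pads) lies 3 mm ahead of it; z points along the fingers, x is the direction in which the jaws open and shut, and the axes are right-handed (so a half turn about z gives the same grasp; the last joint's range is limited). The gripper opens to 92 mm and grips with 3 to 60 N. Pads are 19 mm wide; open, the fingers measure 130 mm over their backs; the gripper's body (75 mm by 190 mm) begins 47 mm behind the grasp point.
Start: joints at [-1.43, 0.342, 1.524, -0, 1.275, -0.146], TCP at [148.536, -503.567, 248.741] pointing down, gripper open.
Joint ranges: [-2.53, 2.53], [-0.77, 2.02], [0.04, 2.7], [-1, 4.14], [0.28, 2.66], [-3.11, 3.11]. Speed limits (rad/s): [2.57, 2.57, 3.14, 3.14, 3.14, 3.14].

### API

Orientations are given as [roll, pitch, yaw] about the fixed x, y, z axes, in that order (R = Rz(yaw) Ry(pitch) Rx(roll)).
In Python, from plant import * gives the robot as it stands. The module is installed in compiled form; this text tells all that it offers.
- The arm moves only by the shell command python3 -m handwheel 'ROWS' [OPENING]. ROWS is a JSON object of lists of equal length, an entry for each row: "translation": the shift along the world's x, y, z in units of 15 cm (1.0 is 15 cm), a list of three; "twist": the turn about the world's z in units of 90 degrees (1.0 is 90 degrees). In form: {"translation": [[tx, ty, tz], ...], "twist": [twist, ...]}. A call has exactly 8 rows; each row shifts and turns the pose as measured when the row begins; what a row does not reach is not made up. A row lasts 1/8 s, in which the tool goes at most 62.5 mm and 10.7 degrees, less where a joint would pass 70% of its speed; a pose out of reach is approached as far as the arm can. A call with a number of a shift or a turn outside -1 to 1 is refused whole. A call with a gripper value outside its range is refused whole. OPENING is the closure in counts, from 0 (fully open) to 255 (shut), set as the call begins (- or left out, the last holds). The fingers move at their own pace and stop on an object; the grip force is fixed at half the most. Time passes only in rows, so rows that do not move let the fingers close, or fill a call up. It gives the time, the measured TCP pose, the force and the opening at its end, in the units of the state.
- get_obs(): the state, without advancing time (a new reading comes with each control period).
- capture(name): name is "scene" or "top"; returns a dict with "img" (384x512x3 uint8, red, green, blue), "vertical_fov" (degrees; the focal length in pixels is half the picture's height over the tangent of half this angle, whatever the lens; pixels are square), "cx", "cy" (the principal point, pixels), "world_from_camera" (4x4, takes a point from camera to world coordinates). Camera axes: x right, y up, looking along -z (the intrinsics and any distortion apply to the point x, -y, -z); pixel columns grow to the right and rows downward; lengths in mm; the calibration is good to about 2 mm. A picture is of the moment at which its call begins. There is no depth.
- close_job(): hands the job in, once; it reports no verdict.
Trained networks look in the newest picture that a camera, given by its name, has taken for a name from the list of things; names that differ only in an ending like _2 or _b are one class to them, and where a whole thing is asked for, a point or a joint stands for the part that bears it (a point fixed in the world has none). Each returns a list of dicts, best first, with "score" (0 to 1); they miss things now and then, are a little off and sometimes report something else, mostly with a low value. They report only what shows in the picture. A call takes as long as a camera call. They do not tell look-alikes from the thing itself.
- search_frame(camera, label): "position" ([x, y, z] in mm, in the coordinates of the camera as it stood for that picture, good to about 4 mm: the middle of the surface that is visible of it).
- spot_point(camera, label): "position" ([x, y, z] in mm, in the coordinates of the camera as it stood for that picture, good to about 4 mm: a listed point, or the origin of a listed thing).
The state is a dict: "time": time; "joint_positions": joint angles; "dq": joint speeds; "tau": joint torques, N m; "tool_pos": TCP position; "tcp_rot": TCP orientation; "contact_force": force on the tool from outside, world axes, zero at the start; "moment": the same for the moment, N m; "grip_width": finger opening in mm.
Only numpy, scipy, OpenCV 4.12 (cv2) and the standard library are available. Lean on these libraries where they do the work, as an engineer would, in place of code of your own. Each camera call takes 0.05 s, during which the arm holds its last target.

## Working session

There is one attempt and no reset: what is moved stays moved. The work goes in short steps, Python scripts to look and compute and a shell command to move; the robot and the scene stay as the last step left them, time stands still between calls to the robot, and variables do not carry over. Pictures are saved under pics/ and viewed, and the job is handed in when it is done.

```bash
mkdir -p pics; cat > h.py <<'E'
from plant import *
import numpy as np, cv2, json
def w(c,p): return (np.array(c["world_from_camera"])@np.r_[p,1])[:3]
def cam(name,fn=None):
    c=capture(name)
    if fn: cv2.imwrite('pics/'+fn,c["img"][:,:,::-1])
    return c
def proj(c,P):
    M=np.linalg.inv(np.array(c["world_from_camera"]));q=M@np.r_[P,1]
    f=192/np.tan(np.radians(c["vertical_fov"])/2)
    return c["cx"]+f*q[0]/-q[2], c["cy"]+f*(-q[1])/-q[2]
def unproj(c,u,v,z):
    T=np.array(c["world_from_camera"]);f=192/np.tan(np.radians(c["vertical_fov"])/2)
    d=T[:3,:3]@np.array([(u-c["cx"])/f,-(v-c["cy"])/f,-1]);o=T[:3,3]
    return o+d*(z-o[2])/d[2]
E
python3 - <<'E'
from h import *
for n in("scene","top"):
    c=cam(n,n+"0.png"); print(n,c.keys(),c["vertical_fov"],c["cx"],c["cy"],np.round(c["world_from_camera"],3).tolist())
    for l in("hub","nut_seat","tray","bearing","bolt","oil_can","spanner","socket_small_center","socket_a_center"):
        for r in spot_point(n,l)[:4]:
            P=w(c,r["position"]);print(l,round(r["score"],2),P.round(),np.round(proj(c,P)))
print(get_obs())
E
```

```text
scene dict_keys(['img', 'vertical_fov', 'cx', 'cy', 'world_from_camera']) 52.04250384537226 256.2237732177905 191.36987056545576 [[0.773, -0.514, 0.372, 872.265], [0.635, 0.62, -0.462, -359.021], [0.007, 0.593, 0.805, 800.304], [0.0, 0.0, 0.0, 1.0]]
hub 0.59 [504. 164.   6.] [272. 175.]
nut_seat 0.72 [504. 166.  44.] [274. 165.]
nut_seat 0.72 [415. 385.  -0.] [295. 116.]
tray 0.92 [ 522. -148.   -1.] [192. 265.]
tray 0.26 [ 488. -135.   29.] [184. 246.]
bearing 0.74 [ 550. -222.    3.] [176. 297.]
bolt 0.7 [ 584. -124.    4.] [220. 273.]
oil_can 0.93 [779. 184.   1.] [369. 229.]
spanner 0.67 [416. 385.  -2.] [295. 117.]
socket_small_center 0.51 [517. -57.  24.] [217. 231.]
socket_small_center 0.43 [420. 385.  -2.] [296. 118.]
socket_a_center 0.91 [ 470. -222.   34.] [148. 269.]
top dict_keys(['img', 'vertical_fov', 'cx', 'cy', 'world_from_camera']) 55.805780233058044 254.09188380158727 189.2860988250943 [[-0.018, 0.999, -0.035, 494.101], [-1.0, -0.018, 0.007, 36.152], [0.006, 0.035, 0.999, 892.559], [0.0, 0.0, 0.0, 1.0]]
hub 0.67 [506. 166.  -0.] [199. 198.]
hub 0.65 [ 474. -226.   3
[... 457 characters left out ...]
362. 209.]
{'time': 1.0, 'joint_positions': array([-1.42999787e+00,  3.42012916e-01,  1.52411328e+00,  5.31721597e-06,
        1.27537784e+00, -1.45991409e-01]), 'dq': array([-1.12539462e-03, -2.64601263e-04,  9.12837679e-04,  5.54623266e-04,
        2.22619724e-04,  8.11350159e-05]), 'tau': array([-2.86063681e-03, -4.31145787e+01, -2.44480723e+01,  7.14989961e-02,
        4.82555944e-02,  1.96087763e-05]), 'tool_pos': array([ 148.53889376, -503.56741476,  248.72915422]), 'tcp_rot': array([ 3.14158480e+00, -8.84141243e-05, -1.28400801e+00]), 'contact_force': array([0.9751539 , 0.35886058, 0.09340151]), 'moment': array([ 0.03343179,  0.00734214, -0.050757  ]), 'grip_width': 91.92968727817853}
```

View pics/scene0.png

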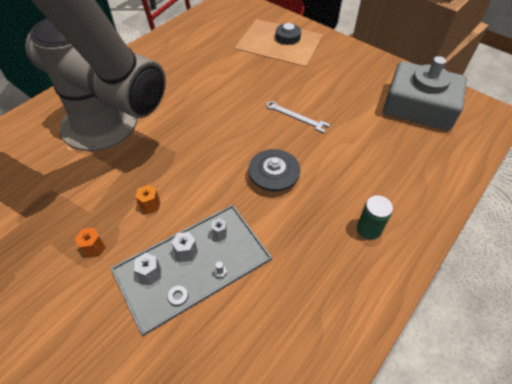

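View pics/top0.png

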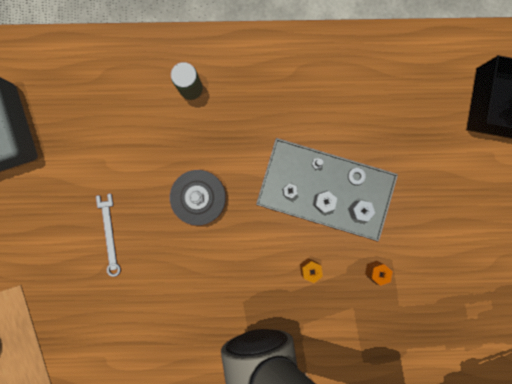

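```bash
python3 - <<'E'
import cv2,numpy as np
t=cv2.imread('pics/top0.png')
a=cv2.resize(t[140:245,270:390],None,fx=5,fy=5,interpolation=cv2.INTER_CUBIC)
cv2.imwrite('pics/c1.png',a)
b=cv2.resize(t[160:240,150:250],None,fx=6,fy=6,interpolation=cv2.INTER_CUBIC)
cv2.imwrite('pics/c2.png',b)
E
```

```text
(no output)
```

View pics/c1.png

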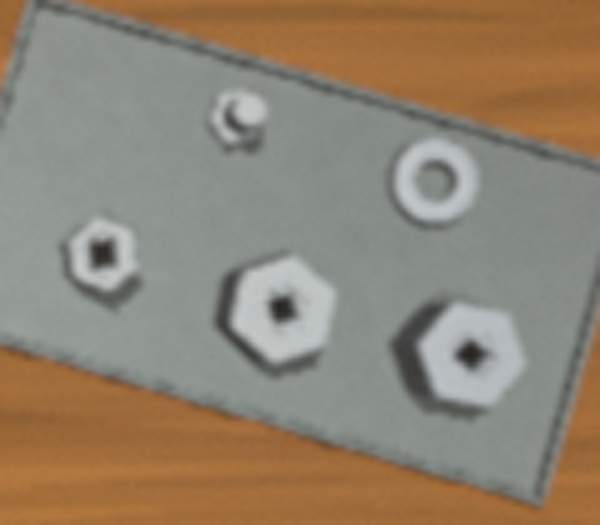

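View pics/c2.png

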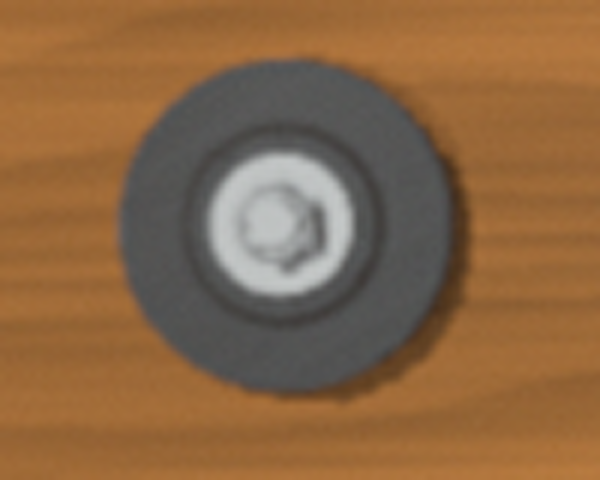

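The top view shows two big steel sockets at (326,202) and (363,211) and the small one at (290,190). The orange look-alikes are at (312,271) and (381,273), outside the tray, so they're excluded. The nut is at (197,197). Next I'll measure positions and hexagon angles more precisely.

```bash
python3 - <<'E'
from h import *
c=cam("top");g=cv2.cvtColor(c["img"],cv2.COLOR_RGB2GRAY)
s=cam("scene");gs=cv2.cvtColor(s["img"],cv2.COLOR_RGB2GRAY)
for nm,(u,v),half in(("S1",(326,202),16),("S2",(363,211),16),("small",(290,190),11)):
    k=8;cr=cv2.resize(g[v-half:v+half,u-half:u+half],None,fx=k,fy=k,interpolation=cv2.INTER_CUBIC)
    m=(cr>188).astype(np.uint8)
    cs=max(cv2.findContours(m,cv2.RETR_EXTERNAL,cv2.CHAIN_APPROX_NONE)[0],key=cv2.contourArea)[:,0]
    cs=cv2.convexHull(cs)[:,0]
    z=56 if nm!="small" else 49
    W=np.array([unproj(c,(x+.5)/k-.5+u-half,(y+.5)/k-.5+v-half,z)[:2] for x,y in cs])
    # hexagon fit by support functions
    best=None
    for a in np.arange(-30,30,.5):
        th=np.radians(a+60*np.arange(6));n=np.c_[np.cos(th),np.sin(th)]
        h=(W@n.T).max(0)
        wd=[h[i]+h[i+3] for i in range(3)]
        if best is None or sum(wd)<best[0]: best=(sum(wd),a,np.linalg.lstsq(n,h-np.mean(wd)/2,rcond=None)[0],wd)
    print(nm,best)
for nm,im,(u,v),h in(("n_top",c["img"],(197,197),14),("n_scene",s["img"],(274,164),20)):
    cr=cv2.resize(im[v-h:v+h,u-h:u+h][:,:,::-1],(560,560),interpolation=cv2.INTER_CUBIC).astype(float)
    cr=np.clip((cr-90)*1.6,0,255);cv2.imwrite(f'pics/{nm}.png',cr)
E
```

```text
S1 (np.float64(121.00811098287036), np.float64(18.5), array([ 492.82291232, -135.32498887]), [np.float64(40.482393662138634), np.float64(40.54236719935377), np.float64(39.98335012137795)])
S2 (np.float64(54.16980836820454), np.float64(-13.0), array([ 480.89325175, -210.44953551]), [np.float64(24.134050538934616), np.float64(6.180739221671786), np.float64(23.85501860759814)])
small (np.float64(61.00154711878612), np.float64(-27.5), array([519.20445633, -58.57771452]), [np.float64(25.459221988169304), np.float64(22.19771189419515), np.float64(13.344613236421665)])[ WARN:0@2.698] global loadsave.cpp:1063 imwrite_ Unsupported depth image for selected encoder is fallbacked to CV_8U.
```

View pics/n_top.png

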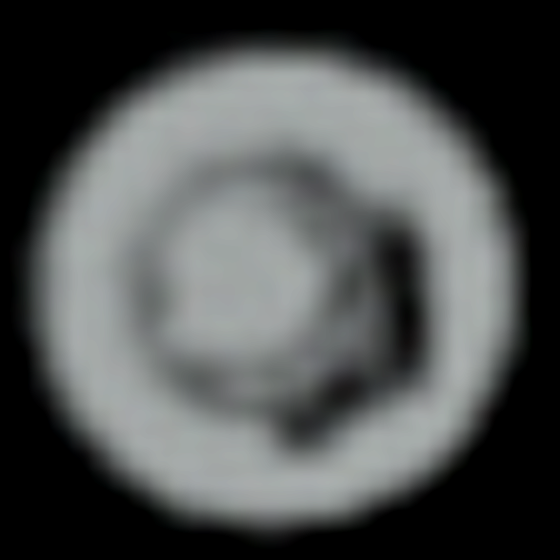

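View pics/n_scene.png

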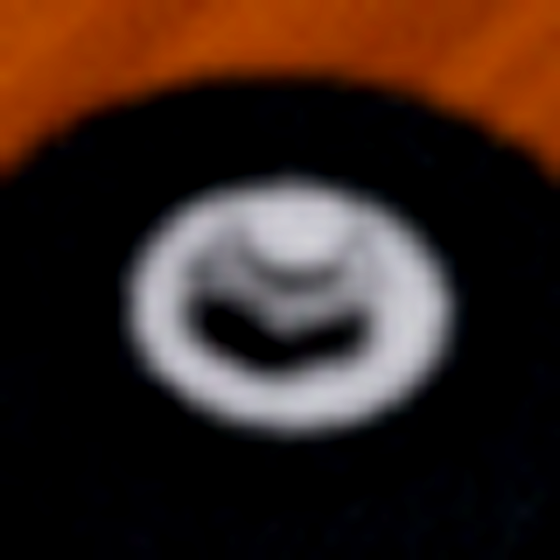

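```bash
cat > m.py <<'E'
from h import *
from scipy.optimize import minimize
def hexpts(cx,cy,yaw,af,z):
    th=np.radians(yaw+30+60*np.arange(6));r=af/np.sqrt(3)
    return np.c_[cx+r*np.cos(th),cy+r*np.sin(th),np.full(6,z)]
def ellc(c,g,u,v,h,z,k=8,thr=None):
    cr=cv2.resize(g[v-h:v+h,u-h:u+h],None,fx=k,fy=k,interpolation=cv2.INTER_CUBIC)
    t=thr or cv2.threshold(cr,0,255,cv2.THRESH_OTSU)[0]
    m=(cr>t).astype(np.uint8)
    cs=max(cv2.findContours(m,cv2.RETR_EXTERNAL,cv2.CHAIN_APPROX_NONE)[0],key=cv2.contourArea)[:,0]
    return t,np.array([unproj(c,(x+.5)/k-.5+u-h,(y+.5)/k-.5+v-h,z)[:2] for x,y in cs])
def circ(W):
    A=np.c_[2*W,np.ones(len(W))];s=np.linalg.lstsq(A,(W**2).sum(1),rcond=None)[0]
    return s[:2],np.sqrt(s[2]+s[0]**2+s[1]**2)
def hexfit(W):
    best=None
    for a in np.arange(-30,30,.5):
        th=np.radians(a+60*np.arange(6));n=np.c_[np.cos(th),np.sin(th)]
        h=np.percentile(W@n.T,98,axis=0)
        wd=[h[i]+h[i+3] for i in range(3)]
        if best is None or sum(wd)<best[0]: best=(sum(wd),a,np.linalg.lstsq(n,h-np.mean(wd)/2,rcond=None)[0].round(1),np.round(wd,1))
    return best[1:]
E
python3 - <<'E'
from m import *
for nm,px in(("top",dict(w=(197,197,16),S1=(326,202,14),S2=(363,211,14),sm=(290,190,10))),("scene",dict(w=(275,166,16),S1=(184,241,18),S2=(147,262,18),sm=(219,225,14)))):
    c=cam(nm);g=cv2.cvtColor(c["img"],cv2.COLOR_RGB2GRAY)
    t,W=ellc(c,g,*px["w"],45);print(nm,"washer",t,circ(W))
    t,W=ellc(c,g,*px["w"][:2],34,36) if 0 else (0,W)
    for k in("S1","S2","sm"):
        t,W=ellc(c,g,*px[k],56 if k!="sm" else 49);print(k,t,hexfit(W))
        u,v,h=px[k];cv2.imwrite(f'pics/x_{nm}_{k}.png',cv2.resize(c["img"][v-h:v+h,u-h:u+h][:,:,::-1],(300,300),interpolation=cv2.INTER_CUBIC))
E
cd pics; python3 -c "
import cv2,numpy as np
cv2.imwrite('xx.png',np.vstack([np.hstack([cv2.imread(f'x_{n}_{k}.png') for k in('S1','S2')]) for n in('top','scene')]))"
```

```text
top washer 130.0 (array([508.56505406, 165.81014829]), np.float64(28.03261119918637))
S1 157.0 (np.float64(17.5), array([ 492.9, -136.2]), array([43.5, 45.1, 44.3]))
S2 121.0 (np.float64(-1.0), array([ 470. , -218.6]), array([64.3, 82.4, 83.5]))
sm 127.0 (np.float64(-1.0), array([521.8, -51.9]), array([46.3, 59.9, 60.1]))
scene washer 136.0 (array([506.35532664, 165.85755337]), np.float64(28.591047777253852))
S1 130.0 (np.float64(-13.0), array([ 490.3, -132.2]), array([115. ,  78.1,  99.6]))
S2 134.0 (np.float64(-13.0), array([ 478.3, -218.2]), array([77. , 73.4, 95.2]))
sm 130.0 (np.float64(-18.0), array([525.4, -54.2]), array([68.8, 62.5, 88.1]))
```

View pics/xx.png

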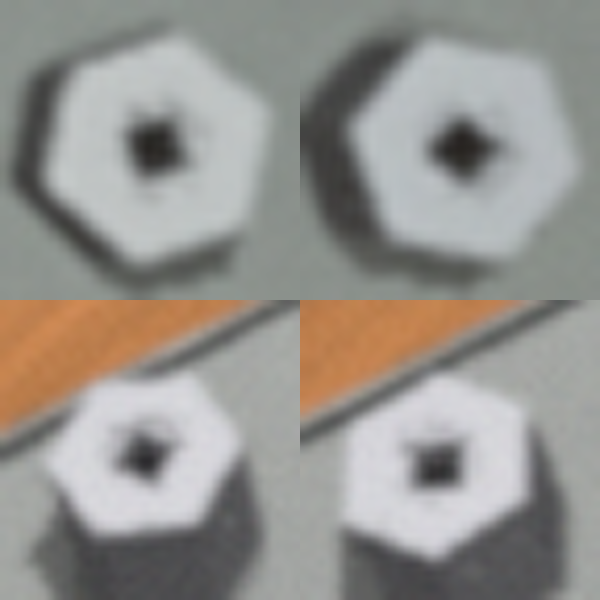

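```bash
python3 - <<'E'
from m import *
C={}
for nm,thr,px in(("top",168,dict(S1=(326,202,14),S2=(363,211,14),sm=(290,190,9))),("scene",190,dict(S1=(184,241,16),S2=(147,262,16),sm=(219,225,11)))):
    c=cam(nm);C[nm]=c;g=cv2.cvtColor(c["img"],cv2.COLOR_RGB2GRAY)
    for k in px:
        for d in(-6,0,6):
            t,W=ellc(c,g,*px[k],56 if k!="sm" else 49,thr=thr+d);print(nm,k,*hexfit(W))
# nut overlays
for nm,(u,v,h),ctr in(("top",(197,197,14),(508.6,165.8)),("scene",(275,164,14),(506.4,165.9))):
    c=C[nm];im=c["img"][:,:,::-1];T=[]
    for yaw in(0,10,20,30,40,50):
        k=14;cr=cv2.resize(im[v-h:v+h,u-h:u+h],None,fx=k,fy=k,interpolation=cv2.INTER_CUBIC)
        cr=np.clip((cr.astype(float)-60)*1.4,0,255).astype(np.uint8)
        for z,col,af in((45,(0,0,255),30),(58,(0,255,0),30)):
            p=np.array([proj(c,P) for P in hexpts(*ctr,yaw,af,z)]);p=(p-[u-h,v-h]+.5)*k-.5
            cv2.polylines(cr,[p.round().astype(int)],True,col,1)
        th=np.linspace(0,6.3,40)
        p=np.array([proj(c,(ctr[0]+10*np.cos(a),ctr[1]+10*np.sin(a),66)) for a in th]);p=(p-[u-h,v-h]+.5)*k-.5
        cv2.polylines(cr,[p.round().astype(int)],True,(255,0,0),1)
        cr=cv2.resize(cr[70:322,70:322],(266,266));cv2.putText(cr,str(yaw),(5,20),0,.6,(255,255,255));T.append(cr)
    cv2.imwrite(f'pics/ov_{nm}.png',np.vstack([np.hstack(T[:3]),np.hstack(T[3:])]))
E
```

```text
top S1 18.0 [ 492.9 -136. ] [43.  44.5 43.6]
top S1 17.5 [ 492.9 -135.9] [42.4 43.6 43. ]
top S1 17.5 [ 492.8 -135.8] [41.8 42.7 42.2]
top S2 -11.5 [ 470.1 -222.6] [43.  43.3 43.3]
top S2 -11.5 [ 470.1 -222.5] [42.2 42.3 42.3]
top S2 -12.0 [ 470.1 -222.3] [41.4 41.4 41.2]
top sm -23.0 [520.3 -53.8] [30.  30.1 29.6]
top sm -22.5 [520.2 -53.7] [29.2 29.3 28.8]
top sm -22.5 [520.1 -53.6] [28.5 28.3 27.9]
scene S1 16.5 [ 490.3 -134.3] [43.3 44.3 43.1]
scene S1 17.0 [ 490.4 -134.4] [42.4 43.3 42.3]
scene S1 16.5 [ 490.5 -134.5] [41.4 42.4 41.5]
scene S2 -13.5 [ 467.5 -221.3] [42.3 43.7 44.1]
scene S2 -12.5 [ 467.5 -221.4] [41.7 42.7 43.1]
scene S2 -12.5 [ 467.6 -221.4] [40.9 41.7 42.2]
scene sm -24.0 [516.6 -52.2] [29.6 30.8 30. ]
scene sm -24.0 [516.8 -52.4] [28.4 29.5 28.9]
scene sm -21.5 [517.  -52.5] [26.7 28.1 27.6]
```

View pics/ov_top.png

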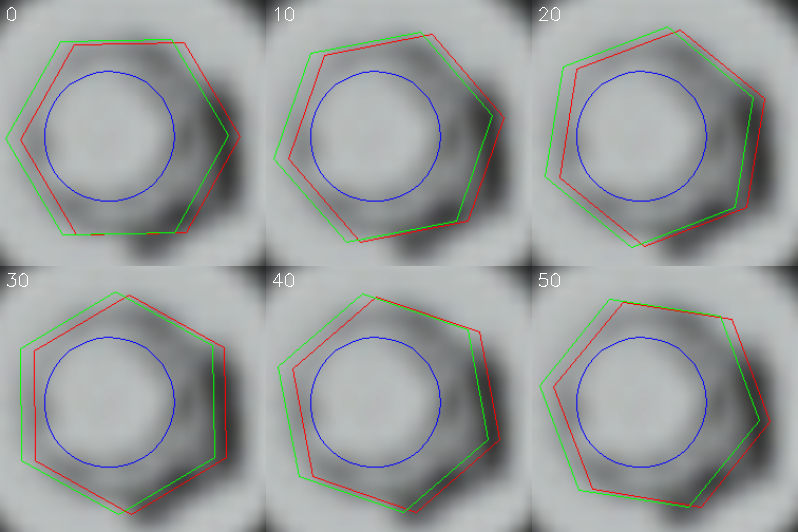

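View pics/ov_scene.png

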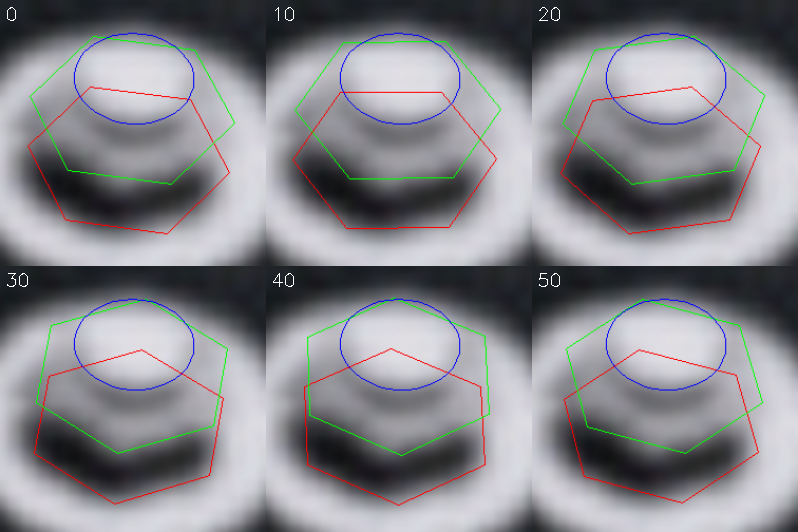

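```bash
cat > nut.py <<'E'
from m import *
from scipy.optimize import minimize
V={"top":(197,197,9),"scene":(275,164,9)}
K=10
def render(c,u,v,h,ctr,yaw,L,kc):
    def P(pts): 
        p=np.array([proj(c,q) for q in pts]);return ((p-[u-h,v-h]+.5)*K-.5)
    n=2*h*K;lab=np.zeros((n,n),np.uint8)
    def fill(pts,l,hull=False):
        p=P(pts)
        if hull:p=cv2.convexHull(p.astype(np.float32))[:,0]
        cv2.fillPoly(lab,[np.round(p*16).astype(int)],l,shift=4)
    th=np.linspace(0,2*np.pi,40,endpoint=False);x,y=ctr
    ci=lambda r,z:np.c_[x+r*np.cos(th),y+r*np.sin(th),np.full(40,z)]
    def sh(pts):
        q=pts.copy();d=q[:,2]-45;q[:,0]+=L[0]*d;q[:,1]+=L[1]*d;q[:,2]=45;return q
    a=hexpts(x,y,yaw,30,45);b=hexpts(x,y,yaw,30,58)
    fill(np.r_[a,sh(b),sh(ci(13,61))],1,True)
    fill(np.r_[sh(ci(10,45)),sh(ci(10,66))],1,True)
    cp=np.array(c["world_from_camera"])[:3,3]
    fill(np.r_[a,b],2,True)
    j=0
    for i in range(6):
        q=[a[i],a[(i+1)%6],b[(i+1)%6],b[i]];nn=(a[i]+a[(i+1)%6])/2-[x,y,45]
        if nn@(cp-q[0])>0: fill(np.array(q),3+j);j+=1
    fill(np.r_[b,ci(13,61)],6,True);  # chamfer
    fill(ci(kc,61),7)
    fill(np.r_[ci(10,61),ci(10,66)],8,True);fill(ci(10,66),9)
    return lab
def cost(p,C,full=False):
    yaw,L,sig=p[0],p[1:3],.6;tot=0;out=[]
    for i,(nm,(u,v,h)) in enumerate(V.items()):
        c=C[nm];lab=render(c,u,v,h,p[3+2*i:5+2*i],yaw,L,13)
        g=cv2.cvtColor(c["img"],cv2.COLOR_RGB2GRAY)[v-h:v+h,u-h:u+h].astype(float)
        A=[]
        for l in range(10):
            m=(lab==l).astype(np.float32)
            if m.sum()<30: continue
            m=cv2.GaussianBlur(m,(0,0),sig*K);A.append(cv2.resize(m,(2*h,2*h),interpolation=cv2.INTER_AREA).ravel())
        A=np.array(A).T
        yy,xx=np.mgrid[:2*h,:2*h]-h+.5;w=(np.hypot(xx,yy)<h-.3).ravel()
        A_=np.r_[A[w],.05*np.eye(A.shape[1])];b=np.r_[g.ravel()[w]-150,np.zeros(A.shape[1])]
        s=np.linalg.lstsq(A_,b,rcond=None)[0];r=A[w]@s+150-g.ravel()[w];tot+=(r**2).mean();out.append((A@s+150).reshape(2*h,2*h));out.append(g)
    if full:return tot,out
    return tot
E
python3 - <<'E'
from nut import *
C={n:cam(n) for n in V}
res=[]
for yaw in range(0,60,6):
    best=None
    for L in((-.3,-.7),(-.5,-.5),(-.2,-.2)):
        p0=np.array([yaw,*L,508.6,165.8,506.4,165.9])
        r=minimize(cost,p0,args=(C,),method="Nelder-Mead",options=dict(maxfev=220,initial_simplex=np.vstack([p0]+[p0+d for d in np.diag([4,.3,.3,1.5,1.5,1.5,1.5])])))
        if best is None or r.fun<best.fun:best=r
    print(yaw,round(best.fun,1),best.x.round(2));res.append(best)
b=min(res,key=lambda r:r.fun)
_,o=cost(b.x,C,True)
cv2.imwrite('pics/nutfit.png',cv2.resize(np.vstack([np.hstack(o[:2]),np.hstack(o[2:])]).astype(np.uint8),(560,560),interpolation=cv2.INTER_NEAREST))
E
```

```text
0 670.0 [ 3.1180e+01  2.7000e-01 -4.0100e+00  5.0789e+02  1.6476e+02  5.0662e+02
  1.6542e+02]
6 707.5 [ 2.6470e+01 -3.2000e-01 -1.9500e+00  5.0790e+02  1.6522e+02  5.0654e+02
  1.6488e+02]
12 673.3 [ 2.9880e+01  3.0000e-02 -1.7800e+00  5.0769e+02  1.6483e+02  5.0670e+02
  1.6564e+02]
18 553.2 [ 3.1610e+01  2.2200e+00 -4.3000e-01  5.0817e+02  1.6473e+02  5.0691e+02
  1.6572e+02]
24 552.2 [ 2.9880e+01  1.6500e+00 -3.6000e-01  5.0813e+02  1.6472e+02  5.0717e+02
  1.6623e+02]
30 555.0 [ 3.1180e+01  1.1800e+00 -3.1000e-01  5.0781e+02  1.6476e+02  5.0689e+02
  1.6563e+02]
36 552.9 [ 2.9960e+01  1.1900e+00 -3.3000e-01  5.0815e+02  1.6496e+02  5.0702e+02
  1.6606e+02]
42 562.0 [ 3.1420e+01  8.8000e-01 -3.2000e-01  5.0804e+02  1.6472e+02  5.0717e+02
  1.6577e+02]
48 578.2 [ 3.0110e+01  5.4000e-01 -2.4000e-01  5.0770e+02  1.6499e+02  5.0741e+02
  1.6566e+02]
54 722.8 [ 2.9980e+01 -2.5000e-01 -2.2000e-01  5.0882e+02  1.6541e+02  5.0661e+02
  1.6617e+02]
```

View pics/nutfit.png

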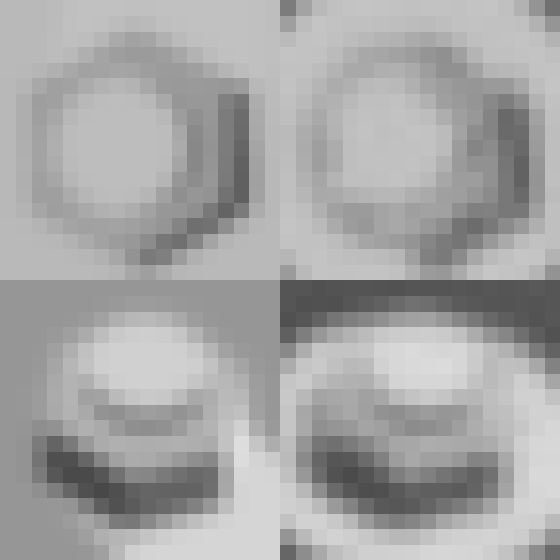

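```bash
python3 - <<'E'
s=open('nut.py').read()
s=s.replace("lab=np.zeros((n,n),np.uint8)\n","lab=np.full((n,n),10,np.uint8)\n").replace("    a=hexpts(x,y,yaw,30,45)","    fill(ci(28,45),0)\n    a=hexpts(x,y,yaw,30,45)").replace("range(10)","range(11)").replace('(197,197,9),"scene":(275,164,9)','(197,197,14),"scene":(275,165,11)')
open('nut.py','w').write(s)
E
python3 - <<'E'
from nut import *
C={n:cam(n) for n in V}
res=[]
for yaw in range(6,60,9):
    best=None
    for L in((-.3,-.7),(-.5,-.3),(-.1,-.2)):
        p0=np.array([yaw,*L,508.6,165.8,506.4,165.9])
        r=minimize(cost,p0,args=(C,),method="Nelder-Mead",options=dict(maxfev=250,initial_simplex=np.vstack([p0]+[p0+d for d in np.diag([4,.3,.3,1.5,1.5,1.5,1.5])])))
        if best is None or r.fun<best.fun:best=r
    print(yaw,round(best.fun,1),best.x.round(2).tolist());res.append(best)
b=min(res,key=lambda r:r.fun)
_,o=cost(b.x,C,True)
cv2.imwrite('pics/nutfit2.png',np.vstack([cv2.resize(np.hstack(o[i:i+2]).astype(np.uint8),(560,280),interpolation=cv2.INTER_NEAREST) for i in(0,2)]))
E
```

```text
6 58.2 [31.28, -0.23, -0.23, 508.54, 165.83, 506.25, 165.82]
15 58.4 [31.75, -0.22, -0.22, 508.58, 165.77, 506.23, 165.8]
24 58.5 [30.49, -0.23, -0.21, 508.57, 165.72, 506.29, 165.77]
33 58.4 [31.86, -0.21, -0.2, 508.58, 165.81, 506.25, 165.74]
42 58.9 [32.27, -0.19, -0.19, 508.57, 165.81, 506.24, 165.83]
51 57.8 [31.01, -0.21, -0.19, 508.58, 165.81, 506.25, 165.82]
```

View pics/nutfit2.png

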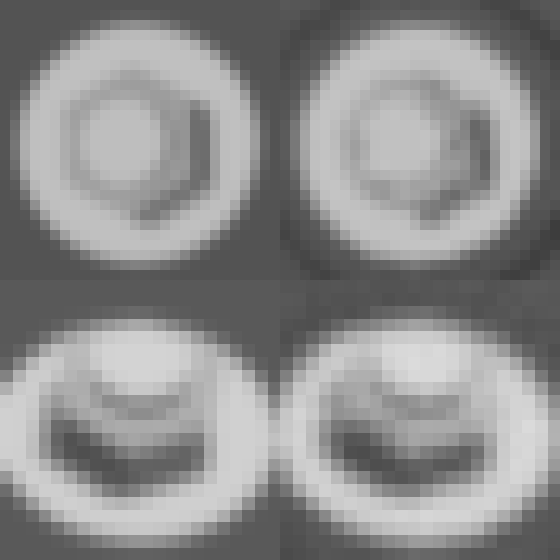

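Nut: centre about (507.4, 165.8), yaw about 31° (mod 60). S1 (middle socket): (491.6, -135.1), yaw 17.5°. S2 (end socket): (468.8, -222), yaw -12°. The close crop confirms both are grey steel with square drive holes. I'm going to S1 first.

```bash
python3 -m handwheel '{"translation": [[0.27,0.29,-0.06],[0.27,0.29,-0.06],[0.27,0.29,-0.06],[0.27,0.29,-0.06],[0.27,0.29,-0.06],[0.27,0.29,-0.06],[0.27,0.29,-0.06],[0.27,0.29,-0.06]], "twist": [0.043,0.043,0.043,0.043,0.043,0.043,0.043,0.043]}' 70; python3 -c "
from h import *
o=get_obs();print(o['time'],o['tool_pos'],np.degrees(o['tcp_rot']),(np.array([491.6,-135.1,110])-o['tool_pos'])/150)"
```

```text
time: 2.5
tool_pos: [479.0, -148.4, 176.3]
tcp_rot: [-3.141, -0.009, -0.735]
contact_force: [0.7, -1.7, 0.0]
grip_width: 66.7
2.5 [ 479.04375326 -148.38001149  176.28372732] [-179.98367232   -0.48794967  -42.13783574] [ 0.08370831  0.08853341 -0.44189152]
```

```bash
python3 -m handwheel '{"translation": [[0.04,0.04,-0.1],[0.03,0.03,-0.1],[0.013,0.018,-0.1],[0,0,-0.05],[0,0,0],[0,0,0],[0,0,0],[0,0,0]], "twist": [0,0,0,0,0,0,0,0]}'; python3 -c "
from h import *
o=get_obs();print(o['time'],o['tool_pos'],np.degrees(o['tcp_rot']),(np.array([491.6,-135.1,43])-o['tool_pos'])/150,o['contact_force'])
cam('scene','s1.png');cam('top','t1.png')"
```

```text
time: 3.5
tool_pos: [491.5, -136.1, 121.2]
tcp_rot: [3.141, -0.009, -0.737]
contact_force: [-0.0, -0.2, -0.0]
grip_width: 66.3
3.5 [ 491.48332823 -136.05378079  121.24357693] [179.97856949  -0.50306135 -42.21840915] [ 0.00077781  0.00635854 -0.52162385] [-0.03192659 -0.21132966 -0.04995449]
```

View pics/s1.png

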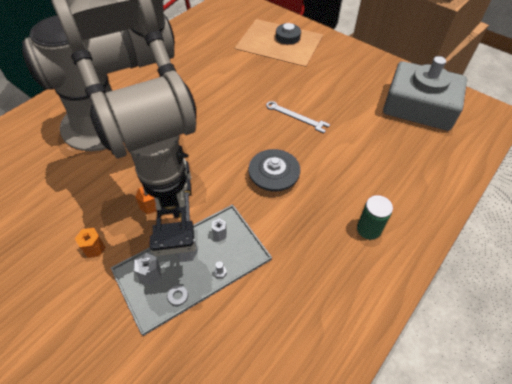

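The gripper at about (173,235) is centred over the middle socket. Descend and grip.

```bash
python3 -m handwheel '{"translation": [[0,0.006,-0.12],[0,0,-0.15],[0,0,-0.15],[0,0,-0.08],[0,0,-0.02],[0,0,0],[0,0,0],[0,0,0]], "twist": [-0.003,0,0,0,0,0,0,0]}' && python3 -m handwheel '{"translation": [[0,0,0],[0,0,0],[0,0,0],[0,0,0],[0,0,0],[0,0,0],[0,0,0],[0,0,0]], "twist": [0,0,0,0,0,0,0,0]}' 255; python3 -c "
from h import *
o=get_obs();print(o['time'],o['tool_pos'],np.degrees(o['tcp_rot']),o['contact_force'],o['grip_width'])"
```

```text
time: 4.6
tool_pos: [493.8, -135.5, 44.1]
tcp_rot: [-3.14, -0.015, -0.741]
contact_force: [0.6, -0.5, -0.2]
grip_width: 66.4
time: 5.6
tool_pos: [493.5, -135.3, 44.6]
tcp_rot: [-3.14, -0.015, -0.741]
contact_force: [0.1, 0.8, 1.4]
grip_width: 44.3
5.6 [ 493.50356367 -135.27883748   44.63533961] [-179.89278601   -0.84603085  -42.4431113 ] [0.11558211 0.81561261 1.35860901] 44.272541958542796
```

```bash
python3 -m handwheel '{"translation": [[0,0,0.1],[0,0,0.15],[0,0,0.2],[0,0.1,0.15],[0.01,0.25,0],[0.01,0.35,0],[0.02,0.35,0],[0.01,0.3,0]], "twist": [0,0,0,0.03,0.03,0.03,0.03,0.03]}' && python3 -m handwheel '{"translation": [[0.01,0.3,0],[0.01,0.2,0],[0,0.1,0],[0,0,0],[0,0,0],[0,0,0],[0,0,0],[0,0,0]], "twist": [0,0,0,0,0,0,0,0]}'; python3 -c "
from h import *
o=get_obs();print(o['time'],o['tool_pos'],np.degrees(o['tcp_rot']),o['contact_force'],o['grip_width'],(np.array([508.2,166.6,100])-o['tool_pos'])/150)
cam('scene','s2.png')"
```

```text
time: 6.6
tool_pos: [500.5, 69.6, 141.7]
tcp_rot: [-3.139, -0.018, -0.505]
contact_force: [0.4, -0.2, -4.4]
grip_width: 43.9
time: 7.6
tool_pos: [502.7, 161.5, 143.7]
tcp_rot: [-3.14, -0.018, -0.503]
contact_force: [-0.1, -0.1, -5.1]
grip_width: 43.9
7.6 [502.69512304 161.50010194 143.67160168] [-179.92324829   -1.05390649  -28.83578639] [-0.10957786 -0.09654238 -5.09850278] 43.87271692810267 [ 0.03669918  0.03399932 -0.29114401]
```

View pics/s2.png

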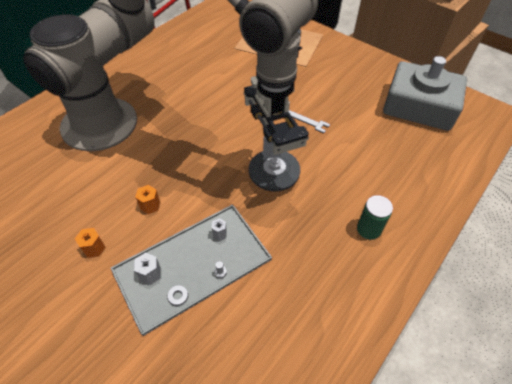

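The socket is held over the hub at about (275,165). Lower to just above the nut.

```bash
python3 -m handwheel '{"translation": [[0.018,0.017,-0.05],[0.017,0.017,-0.05],[0,0,-0.08],[0,0,-0.05],[0,0,0],[0,0,0],[0,0,0],[0,0,0]], "twist": [-0.002,0,0,0,0,0,0,0]}'; python3 -c "
from h import *
o=get_obs();print(o['time'],o['tool_pos'],np.degrees(o['tcp_rot']),o['contact_force'],o['grip_width'],(np.array([507.8,166.5,100])-o['tool_pos'])/150)
for n,(u,v,h) in dict(scene=(275,160,30),top=(197,197,30)).items():
    c=cam(n);cv2.imwrite(f'pics/d_{n}.png',cv2.resize(c['img'][v-h:v+h,u-h:u+h][:,:,::-1],(540,540),interpolation=cv2.INTER_CUBIC))"
```

```text
time: 8.65
tool_pos: [508.2, 167.0, 106.2]
tcp_rot: [-3.141, -0.018, -0.506]
contact_force: [0.9, 0.4, -3.7]
grip_width: 44.0
8.65 [508.16301633 166.98980437 106.23934658] [-179.95558188   -1.01976757  -29.01567947] [ 0.87705734  0.3580089  -3.67459533] 44.028504580474085 [-0.00242011 -0.00326536 -0.04159564]
```

View pics/d_scene.png

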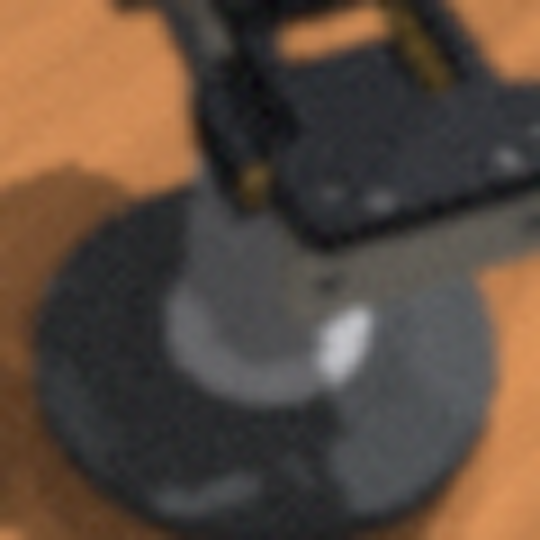

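```bash
python3 -m handwheel '{"translation": [[-0.002,-0.003,-0.012],[0,0,-0.012],[0,0,-0.012],[0,0,-0.012],[0,0,-0.012],[0,0,-0.012],[0,0,-0.012],[0,0,-0.012]], "twist": [0,0,0,0,0,0,0,0]}'; python3 -c "
from h import *
o=get_obs();print(o['tool_pos'],np.degrees(o['tcp_rot']),o['contact_force'],o['moment'],o['grip_width'])"
```

```text
time: 9.75
tool_pos: [507.9, 166.5, 90.9]
tcp_rot: [-3.141, -0.018, -0.506]
contact_force: [0.4, -0.2, -4.4]
grip_width: 44.0
[507.87875648 166.49784372  90.92156824] [-179.94867307   -1.0282359   -29.01865282] [ 0.42897786 -0.19610306 -4.44076825] [-0.04149637 -0.05384551  0.00164381] 44.0197758679188
```

No contact force, and the mouth is about 11 mm below the nut's top, so it fits. I'll push it home gently.

```bash
python3 -m handwheel '{"translation": [[0,0,-0.012],[0,0,-0.012],[0,0,-0.012],[0,0,-0.012],[0,0,-0.012],[0,0,-0.012],[0,0,-0.012],[0,0,-0.012]], "twist": [0,0,0,0,0,0,0,0]}'; python3 -c "
from h import *
o=get_obs();print(o['tool_pos'],np.degrees(o['tcp_rot']),o['contact_force'],o['moment'],o['grip_width'])
for n,(u,v,h) in dict(scene=(275,160,30),top=(197,197,30)).items():
    c=cam(n);cv2.imwrite(f'pics/e_{n}.png',cv2.resize(c['img'][v-h:v+h,u-h:u+h][:,:,::-1],(540,540),interpolation=cv2.INTER_CUBIC))"
```

```text
time: 10.75
tool_pos: [507.9, 166.6, 85.7]
tcp_rot: [-3.138, -0.021, -0.506]
contact_force: [-5.1, -1.3, 12.5]
grip_width: 43.7
[507.91570286 166.55793328  85.68481165] [-179.81538599   -1.22214333  -28.97342861] [-5.13227129 -1.30429455 12.47266958] [-0.10701752  1.14740592  0.05135267] 43.708689123599484
```

View pics/e_scene.png

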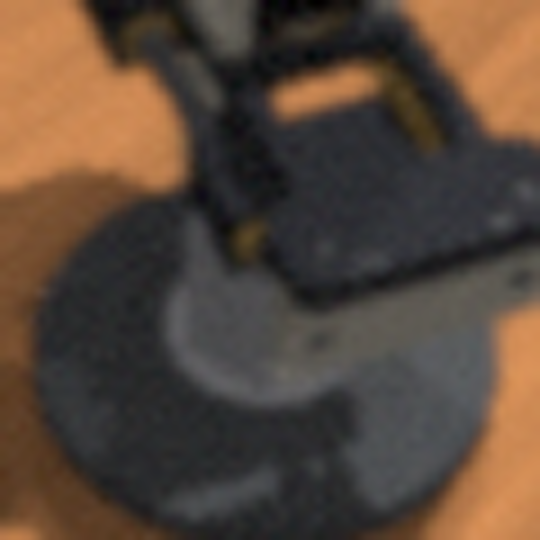

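```bash
python3 -m handwheel '{"translation": [[0,0,-0.02],[0,0,-0.02],[0,0,-0.02],[0,0,-0.02],[0,0,-0.02],[0,0,-0.02],[0,0,-0.01],[0,0,-0.01]], "twist": [0,0,0,0,0,0,0,0]}'; python3 -c "
from h import *
o=get_obs();print(o['tool_pos'],np.degrees(o['tcp_rot']),o['contact_force'],o['moment'],o['grip_width'])
c=cam('scene','f.png')
o=get_obs();print(o['tool_pos'],o['contact_force'],o['grip_width'])
for x in('socket_a_center','bolt','bearing','spanner','oil_can','socket_small_center'):
    for r in spot_point('scene',x)[:3]:print(x,round(r['score'],2),w(c,r['position']).round())"
```

```text
time: 11.85
tool_pos: [507.5, 166.6, 85.9]
tcp_rot: [-3.133, -0.029, -0.504]
contact_force: [-4.3, -0.4, 8.7]
grip_width: 44.0
[507.54977141 166.61836391  85.85977643] [-179.50901231   -1.6892727   -28.87068747] [-4.32557758 -0.35513623  8.68350165] [-0.14842508  0.92265149 -0.00929496] 44.034641984225665
[507.56143228 166.63664136  85.85782546] [-4.66095492 -0.93563636  9.85666766] 43.69505333574364
socket_a_center 0.76 [ 470. -224.   33.]
bolt 0.42 [ 584. -126.    2.]
bearing 0.78 [ 547. -221.    2.]
bearing 0.16 [505. 168.  45.]
spanner 0.66 [418. 382.   0.]
oil_can 0.72 [782. 183.   6.]
oil_can 0.21 [415. 384.  -1.]
socket_small_center 0.8 [516. -55.  27.]
socket_small_center 0.62 [ 519. -149.   -2.]
socket_small_center 0.43 [419. 385.  -0.]
```

View pics/f.png

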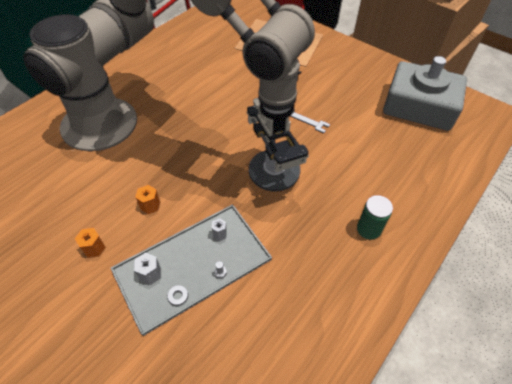

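It's home: TCP z of 85.7 against 85.6 predicted, and it stops there under load. Pressing tilted the tool slightly (1.7°), so I'll release and regrip in place to let the socket sit flat.

```bash
python3 -m handwheel '{"translation": [[0,0,0],[0,0,0],[0,0,0],[0,0,0],[0,0,0],[0,0,0],[0,0,0],[0,0,0]], "twist": [0,0,0,0,0,0,0,0]}' 90; python3 -c "
from h import *
o=get_obs();print(o['tool_pos'],np.degrees(o['tcp_rot']),o['contact_force'],o['moment'],o['grip_width'])
for n,(u,v,h) in dict(scene=(275,160,30),top=(197,197,30)).items():
    c=cam(n);cv2.imwrite(f'pics/g_{n}.png',cv2.resize(c['img'][v-h:v+h,u-h:u+h][:,:,::-1],(540,540),interpolation=cv2.INTER_CUBIC))"
```

```text
time: 13.2
tool_pos: [508.9, 166.9, 86.8]
tcp_rot: [-3.131, -0.032, -0.504]
contact_force: [0.6, -0.8, -0.8]
grip_width: 59.1
[508.93745746 166.8995417   86.75303724] [-179.37997459   -1.83944328  -28.87869566] [ 0.55533544 -0.75565207 -0.84461173] [-0.05341678 -0.05220352 -0.01973576] 59.14537728958968
```

View pics/g_scene.png

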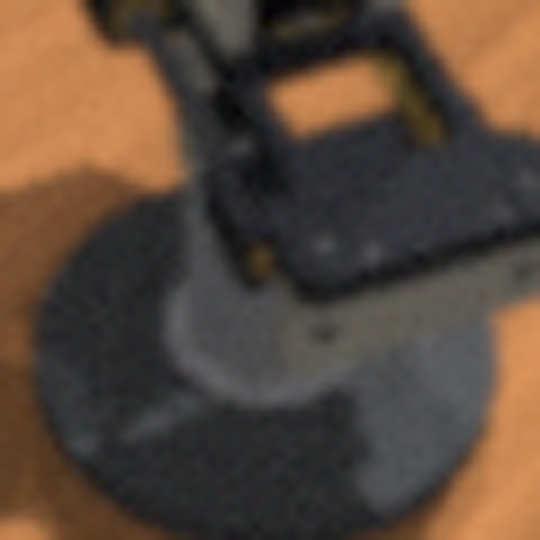

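```bash
python3 -m handwheel '{"translation": [[-0.007,-0.002,0],[0,0,0],[0,0,0],[0,0,0],[0,0,0],[0,0,0],[0,0,0],[0,0,0]], "twist": [0,0,0,0,0,0,0,0]}' 255; python3 -c "
from h import *
o=get_obs();print(o['tool_pos'],np.degrees(o['tcp_rot']),o['contact_force'],o['moment'],o['grip_width'])"
```

```text
time: 14.3
tool_pos: [507.8, 166.6, 86.9]
tcp_rot: [-3.131, -0.032, -0.504]
contact_force: [0.7, -0.0, 0.4]
grip_width: 44.4
[507.81891921 166.55513324  86.85217911] [-179.37945885   -1.83900092  -28.88250286] [ 0.74334569 -0.01808331  0.44987267] [ 0.07307554  0.05173294 -0.00194949] 44.36113901407111
```

```bash
python3 -m handwheel '{"translation": [[0,0,-0.01],[0,0,-0.01],[0,0,-0.01],[0,0,-0.01],[0,0,-0.01],[0,0,-0.005],[0,0,-0.005],[0,0,-0.005]], "twist": [0,0,0,0,0,0,0,0]}'; python3 -c "
from h import *
o=get_obs();print(o['tool_pos'],np.degrees(o['tcp_rot']),o['contact_force'],o['moment'],o['grip_width'])
c=cam('scene','k.png');cam('top','k2.png')
u,v,h=275,160,30
cv2.imwrite('pics/k_crop.png',cv2.resize(c['img'][v-h:v+h,u-h:u+h][:,:,::-1],(540,540),interpolation=cv2.INTER_CUBIC))"
```

```text
time: 15.3
tool_pos: [507.7, 166.6, 86.8]
tcp_rot: [-3.128, -0.036, -0.503]
contact_force: [-1.6, -0.8, 6.9]
grip_width: 44.2
[507.7242987  166.61586667  86.81943578] [-179.23662873   -2.05537886  -28.83354668] [-1.60087152 -0.82993425  6.85399413] [-0.08135388  0.56576635  0.01008396] 44.197444550795645
```

View pics/k_crop.png

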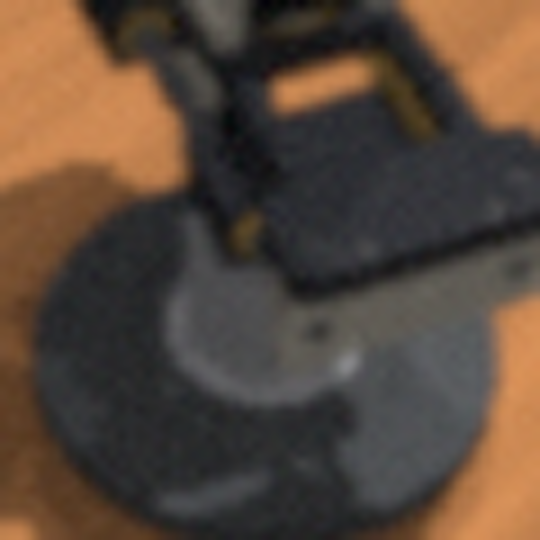

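View pics/k2.png

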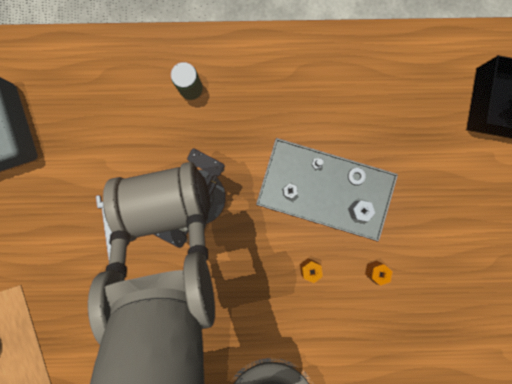

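The scene crop shows the socket seated on the washer at the hub, with the jaws gripping it. The top view shows the other big socket (363,211), the small socket, bolt, bearing and oil can where they were. The arm partly hides the spanner. Handing in.

```bash
python3 -c "
from h import *
close_job();o=get_obs();print(o['time'],o['tool_pos'],o['contact_force'],o['grip_width'])"
```

```text
the job is handed in; nothing more can be done
the job is handed in; nothing more can be done
```

The middle big socket in the tray fits the axle nut. It is fully home and still gripped there, and the job was handed in at about 15.4 s.

- **Trying it:** I lined the socket up with the nut's hexagon (about 31°) and lowered it in small steps. It slid over the nut with no contact force and stopped at a tool height of 85.7 mm, against 85.6 mm predicted for fully home. A socket that is too small would have stopped near 100 mm.
- **Settling it:** Pressing tilted the tool slightly, so I let go, regripped the socket in place and pressed again. It held under about 7 N, with the jaws at 44.2 mm.
- **The other big socket:** I did not try it on the nut, because the first one fitted. It stayed standing in the tray.
- **Bystanders:** The last picture and network positions show the small socket, bearing, bolt, oil can and spanner unmoved to within the networks' accuracy. The spanner was partly hidden by the arm in the last top view.
- **Checks that disagreed:** The two cameras differed by about 2 mm, so I used their average. The tool ended about 2° off vertical, which I could not correct with the moves available. After the regrip the tool stopped at 86.8 mm, about 1 mm higher than before. I put that down to a slightly higher grip on the socket, but could not confirm it.

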